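# Load the desiccator cabinet and latch it

### The job

Unlock the desiccator cabinet by turning its red-knobbed cam handle over to the unlocked notch, slide its door fully open, and set every weighing bottle upright on the chamber floor without dropping any. Then slide the door fully shut and turn the handle back over its cam until it drops home in the low notch. Leave the other things on the bench where they are.

Things in the scene. Friction and masses are not known exactly. Their poses are not given: they have to be found in the camera images.
- cabinet: low white desiccator cabinet, fixed, 396 mm long (x, away from the robot), 176 wide (y, to the left), 75 high; origin: underside, middle. The nearer half is the open-topped drying chamber: inside x -0.190 to -0.010, y -0.080 to +0.080, walls 8 mm, white floor at z 0.008. The further half is solid; the door parks on it. Latch bracket on the right: x -0.125 to -0.055, out to y -0.132
- door (a joint): flat sliding door over the chamber: clear panel in an aluminium frame, 196 x 172 x 6 mm, upper face 81.5 mm above the bench. 0 = shut, 0.185 m = fully open, along the cabinet's +x; takes about 1.5 N and stays where it is left. While the latch is locked its steel tongue blocks a lug on the door, which then moves 3 mm at most
- door_grip (a point): centre of the top of the door's black grip bar, which stands 36 mm up from the door; the bar is 14 mm thick along the cabinet's x, 70 mm long along its y
- latch (a joint): cam latch handle on the upright axis at latch_axis. 0 = locked (low notch), 1.57 rad = unlocked; seen from above it turns clockwise 90 degrees to unlock, counter-clockwise to lock. A spring holds it down on the cam (at most about 4 N at the knob to turn): it climbs a hump half-way, then falls by itself into the notch ahead once within about 0.4 rad
- latch_lift (a joint): height of the latch handle on its cam: 0 = down in the low (locked) notch, 0.008 m on top of the hump half-way, 0.003 m in the unlocked notch. It only rises and falls as the handle turns
- latch_axis (a point): fixed point on the latch's turning axis, on the bracket, 75 mm above the bench
- latch_knob (a point): centre of the top of the upright red knob at the end of the latch lever: 18 mm in diameter, 41 mm clear above the lever, 60 mm from the axis, top 143 mm above the bench when locked; it rises with the lift. Seen from the axis it lies between the cabinet's +x and -y (45 degrees) when locked, between -x and -y when unlocked
- bottle_0: squat glass weighing bottle with a pale yellow sample and a green-tinted lid fixed on, 40 mm in diameter, 34 mm high to the lid's flat rim plus a knob 14 mm in diameter to 43 mm; about 60 g, upright. Origin: centre of its underside, z up. May be absent
- bottle_1: squat glass weighing bottle with a white sample and a green-tinted lid fixed on, 40 mm in diameter, 34 mm high to the lid's flat rim plus a knob 14 mm in diameter to 43 mm; about 60 g, upright. Origin: centre of its underside, z up. May be absent
- bottle_2: squat glass weighing bottle with a reddish-brown sample and a green-tinted lid fixed on, 40 mm in diameter, 34 mm high to the lid's flat rim plus a knob 14 mm in diameter to 43 mm; about 60 g, upright. Origin: centre of its underside, z up. May be absent
- bottle_3: squat glass weighing bottle with a green sample and a green-tinted lid fixed on, 40 mm in diameter, 34 mm high to the lid's flat rim plus a knob 14 mm in diameter to 43 mm; about 60 g, upright. Origin: centre of its underside, z up. May be absent
- stopper_box: bystander: small blue and white card box, 70 x 70 x 32 mm, origin under its centre
- funnel: bystander: white funnel standing on its rim, 69 mm across, 94 mm high, origin under its centre
- vial_0: bystander: sample vial with black cap, 23 mm across, 52 mm high, origin under its centre
- chamber_floor (a point): centre of the chamber floor (cabinet frame: x -0.100, y 0, z 0.008); the axes are the cabinet's
Mind the look-alikes: they are no part of the job. Leave any blue look-alike of the bottle_0 alone. Leave any blue look-alike of the bottle_2 alone.

How it is judged:
By the outcome, as a careful person would: the job done as asked, in the order asked, and still so for the second after the job is handed in, with the robot touching nothing.
Of bottle_0, bottle_1, bottle_2, bottle_3 only 3 to 4 are there at a start; the rules pass over those that are not, and their reading is None.
At some moment in a run one of bottle_0, bottle_1, bottle_2, bottle_3 may be knocked a few centimetres aside while the robot is not near it.
It also fails if it takes over 208 s, if anything falls off the work surface, if the arm or the gripper's body presses on something with over 40 N, if the wrist force passes 120 N, or if a joint passes its speed limit or range.

### The arm

A 6-joint arm with a two-finger parallel gripper is mounted at the origin on a cart in front of the work surface, level with it; the furniture and walls round the work are solid. World frame = base frame: x ahead of the robot, y to its left, z up, the work surface at z = 0. Lengths are in m, angles in rad, forces in N, time in s.
With the tool pointing down it reaches from about 0.35 to 0.975 m from the base axis. Payload 7.1 kg.
Tool frame: the origin (TCP) lies midway between the tips of the shut fingers; the grasp point (between the pads) lies 19 mm behind it; z points along the fingers, y is the line along which they close (so a half turn about z gives the same grasp; the last joint's range is limited). The gripper opens to 88 mm and grips with 3 to 60 N. Pads are 20 mm wide; open, the fingers measure 115 mm over their backs; the gripper's body (75 mm by 178 mm) begins 61 mm behind the grasp point.
Start: joints at [1.247, 0.423, 1.63, -0, 1.089, -0.019], TCP at [0.188, 0.596, 0.223] pointing down, gripper open.
Joint ranges: [-3, 3], [-0.9, 2.11], [0.09, 2.58], [-1.31, 4.45], [0.11, 2.69], [-2.54, 2.54]. Speed limits (rad/s): [2.39, 2.39, 3.01, 3.14, 3.14, 3.14].

### API

Orientations are given as a unit quaternion [w, x, y, z].
In Python, from station import move_pose, movel, movej, command_gripper, wait, inverse_kinematics, read_camera, camera_info, MotionError, job_done, get_time, get_joint_pos, get_qvel, get_effort, get_tcp_pos, get_ee_rot, get_ft_force, get_ft_torque, get_grip_width, get_finger_force gives the robot as it stands. Calls block until the motion is done:
- move_pose(position, orientation): joint-space move of the TCP to a pose.
- movel(position, frame=None, v=0.15, until_force=None): straight line of the TCP; frame=None keeps the orientation; v is the mean speed in m/s. With until_force (N) it stops when the force on the tool has changed by that much, and returns True; else False.
- movej(angles): joint-space move.
- command_gripper(opening): opening from 0.0 (shut) to 1.0 (fully open); the grip force is fixed at half the most; returns when the fingers have stopped.
- wait(seconds).
- inverse_kinematics(position, orientation): joint angles nearest the present ones, or None.
- read_camera(name): name is "side" or "top"; returns the picture (400x640x3 uint8, red, green, blue); there is no depth.
- camera_info(name): a dict with "intrinsics" (3x3 intrinsics, pixels), "T" (4x4, takes a point from camera to world coordinates). Camera axes: x right, y up, looking along -z (the intrinsics and any distortion apply to the point x, -y, -z); pixel columns grow to the right and rows downward; lengths in m; the calibration is good to about 2 mm. A picture is of the moment at which its call begins. camera_info takes no time and is no camera call.
A pose or a line that the arm cannot do raises MotionError and nothing moves.
- job_done(): hands the job in; it is judged then, once.
Readings, each from a call of its own:
- get_time(): time.
- get_joint_pos(): joint angles.
- get_qvel(): joint speeds.
- get_effort(): joint torques, N m.
- get_tcp_pos(): TCP position.
- get_ee_rot(): TCP orientation.
- get_ft_force(): force on the tool from outside, world axes, zero at the start.
- get_ft_torque(): the same for the moment, N m.
- get_grip_width(): opening from 0.0 (shut) to 1.0 (fully open).
- get_finger_force(): force on a finger pad.
Only numpy, scipy, OpenCV 4.12 (cv2) and the standard library are available. Lean on these libraries where they do the work, as an engineer would, in place of code of your own. Each camera call takes 0.05 s, during which the arm holds its last target. There are 200 camera calls.

## Working session

There is one attempt and no reset: what is moved stays moved. The work goes in short steps, each a Python script; the robot and the scene stay as the last script left them, time stands still between calls to the robot, and variables do not carry over. Pictures are saved under pics/ and viewed, at most 14 in all, crops included, and the job is handed in when it is done.

```bash
mkdir -p pics
python3 - <<'E'
from station import *
import cv2,numpy as np
np.set_printoptions(precision=4,suppress=True)
for n in("top","side"):
    im=read_camera(n); cv2.imwrite(f"pics/{n}0.png",im[:,:,::-1]); c=camera_info(n); print(n,c)
print(get_time(),get_ee_rot(),get_grip_width())
E
ls
```

```text
top {'intrinsics': array([[519.5262,   0.    , 317.0023],
       [  0.    , 519.5262, 201.786 ],
       [  0.    ,   0.    ,   1.    ]]), 'T': array([[-0.0103,  0.9946, -0.1033,  0.474 ],
       [-0.9999, -0.0107, -0.0037,  0.095 ],
       [-0.0048,  0.1032,  0.9946,  1.5117],
       [ 0.    ,  0.    ,  0.    ,  1.    ]])}
side {'intrinsics': array([[381.7805,   0.    , 321.0577],
       [  0.    , 381.7805, 193.6754],
       [  0.    ,   0.    ,   1.    ]]), 'T': array([[-0.9376,  0.1663, -0.3055,  0.308 ],
       [-0.3478, -0.4663,  0.8134,  0.8462],
       [-0.0072,  0.8689,  0.495 ,  0.5537],
       [ 0.    ,  0.    ,  0.    ,  1.    ]])}
0.1 [-0.0001  0.1518  0.9884 -0.0007] 0.9984022786640313
pics
```

View pics/top0.png

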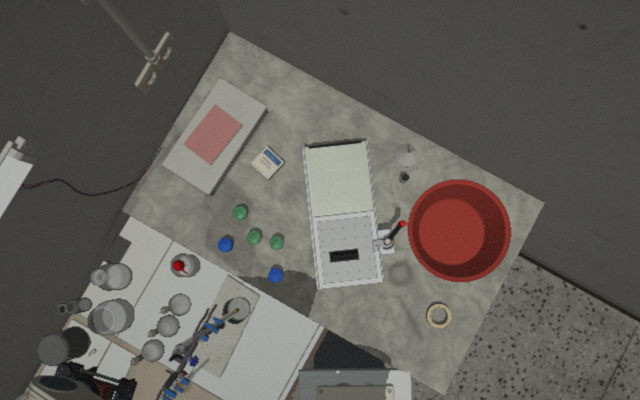

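View pics/side0.png

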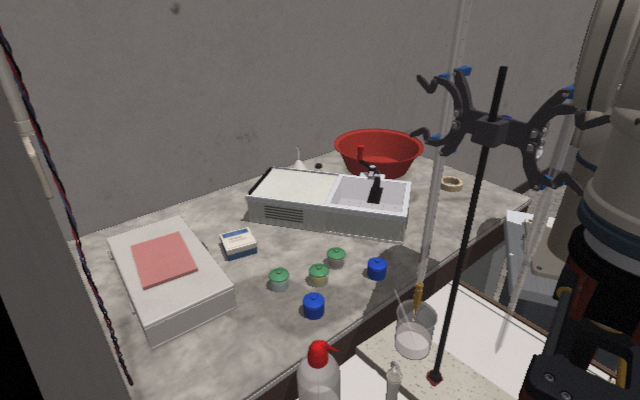

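The top view shows three green-lidded bottles at about (240,212), (254,236) and (277,242). Two blue look-alikes are at (225,244) and (276,275). The cabinet spans x 305–383 and y 140–290, the grip bar is at (343,256), and the red knob is near (403,224) next to the red basin. Next I'll measure these and enlarge both views.

```bash
cat > h.py <<'E'
from station import *
import cv2,numpy as np
np.set_printoptions(precision=4,suppress=True)
def ray(n,u,v):
    c=camera_info(n);K,T=c["intrinsics"],c["T"]
    d=np.array([(u-K[0,2])/K[0,0],-(v-K[1,2])/K[1,1],-1.]); return T[:3,3],T[:3,:3]@d
def onz(n,u,v,z):
    o,d=ray(n,u,v); return o+d*(z-o[2])/d[2]
def tri(a,b):
    (o,d),(p,e)=ray("top",*a),ray("side",*b)
    s=np.linalg.lstsq(np.c_[d,-e],p-o,rcond=None)[0]; A=o+d*s[0];B=p+e*s[1]; return (A+B)/2,np.linalg.norm(A-B)
def proj(n,P):
    c=camera_info(n);K,T=c["intrinsics"],c["T"]; q=T[:3,:3].T@(np.asarray(P)-T[:3,3]); return np.array([K[0,2]-K[0,0]*q[0]/q[2],K[1,2]+K[1,1]*q[1]/q[2]])
def blobs(im,lo,hi,amin=20,amax=1500):
    m=cv2.inRange(cv2.cvtColor(im,cv2.COLOR_RGB2HSV),lo,hi)
    n,l,s,c=cv2.connectedComponentsWithStats(m); return [(c[i].round(1),s[i,4]) for i in range(1,n) if amin<=s[i,4]<=amax]
G=((60,70,40),(85,255,255));B=((108,120,60),(125,255,255))
E
python3 - <<'E'
from h import *
for n in("top","side"):
    im=cv2.imread(f"pics/{n}0.png")[:,:,::-1].copy()
    for k,c in(("G",G),("B",B)):
        for p,a in blobs(im,*c): print(n,k,p,a,onz(n,*p,0.034 if k=="G" else .03))
    print(n,"R",blobs(im,(0,150,60),(6,255,255),5,300))
    r=(slice(120,300),slice(200,440)) if n=="top" else (slice(130,330),slice(230,470))
    x=cv2.resize(im[r],None,fx=3.3,fy=3,interpolation=cv2.INTER_CUBIC) if 0 else cv2.resize(im[r],(792,594),interpolation=cv2.INTER_CUBIC)
    cv2.imwrite(f"pics/{n}1.png",x[:,:,::-1])
E
```

```text
top G [239.6 212.2] 151 [0.5999 0.3218 0.034 ]
top G [253.4 236.8] 148 [0.5294 0.2822 0.034 ]
top G [276.1 242.3] 148 [0.5131 0.2177 0.034 ]
top B [224.9 244.5] 164 [0.5085 0.3638 0.03  ]
top B [275.1 274.8] 162 [0.4216 0.2211 0.03  ]
top B [193.3 361. ] 42 [0.1862 0.4492 0.03  ]
top R [(array([401.9, 223.5]), np.int32(33)), (array([174. , 265.9]), np.int32(8)), (array([180.2, 266.8]), np.int32(22))]
side G [335.8 253.4] 166 [0.5083 0.2254 0.034 ]
side G [318.6 270.1] 206 [0.5242 0.2884 0.034 ]
side G [278.5 274.7] 211 [0.595  0.3287 0.034 ]
side B [465.5  69.6] 71 [ 0.3197 -1.8207  0.03  ]
side B [443.7  75. ] 24 [ 0.4371 -1.6203  0.03  ]
side B [570.8  87. ] 23 [-0.2247 -1.5412  0.03  ]
side B [434.6 136.8] 27 [ 0.3813 -0.5587  0.03  ]
side B [376.6 268.4] 377 [0.4154 0.2386 0.03  ]
side B [313.3 305.5] 486 [0.5008 0.3781 0.03  ]
side R [(array([353.4, 166.8]), np.int32(15)), (array([363.8, 169.4]), np.int32(20)), (array([431.1, 381.6]), np.int32(19))]
```

View pics/top1.png

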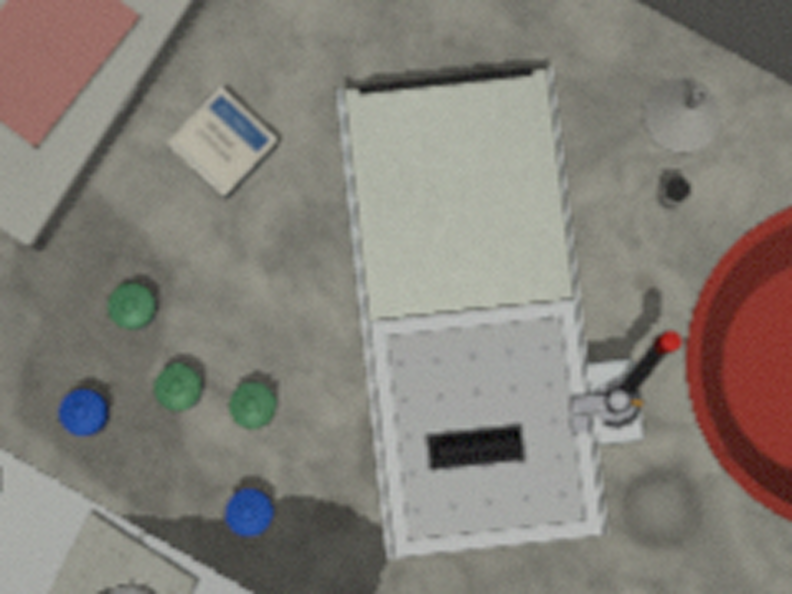

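View pics/side1.png

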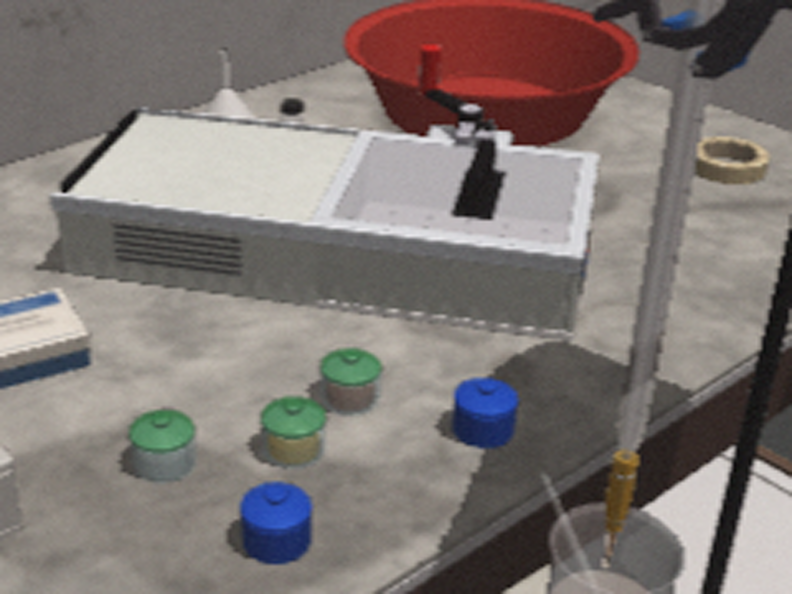

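The crops confirm that the three green lids are the bottles: white contents at top px (240,212), yellow at (253,237) and brown at (276,242). The two blue jars are the look-alikes and get left alone. The latch hub is near top px (388,241), the knob at (402,223) and the grip at (344,255). Next is the cabinet pose.

Run:
```python
from h import *
im=cv2.imread("pics/top0.png")[:,:,::-1].copy()
f=.30303
for nm,(x,y),z in [("nearL",(390,555),.075),("nearR",(605,530),.075),("farL",(340,90),.075),("farR",(549,67),.075),("doorNL",(393,550),.08),("grip",(475,447),.1175),("hub",(620,400),.09),("knob",(669,341),.143)]:
    print(nm,onz("top",200+x*f,120+y*f,z))
g=im[235:275,320:365]; m=(g.max(2)<60).astype(np.uint8)
n,l,s,c=cv2.connectedComponentsWithStats(m); i=1+np.argmax(s[1:,4]); 
r=cv2.minAreaRect(np.argwhere(l==i)[:,::-1].astype(np.float32)); print(r,s[i])
print("grip",onz("top",320+r[0][0],235+r[0][1],.1175))
print("knob tri",tri((402.5,222.8),(361,145)))
for q in [(598,155),(580,335),(53,195),(595,240)]: print("side",230+q[0]*f,130+q[1]*200/594)
# basin rim: contour
hsv=cv2.cvtColor(im,cv2.COLOR_RGB2HSV); m=cv2.inRange(hsv,(0,120,40),(8,255,255))|cv2.inRange(hsv,(174,120,40),(180,255,255)); m[:,:404]=0
c=max(cv2.findContours(m,0,1)[0],key=cv2.contourArea)[:,0]; e=cv2.fitEllipse(c); print(e,c[c[:,0].argmin()])
side=cv2.imread("pics/side0.png")[:,:,::-1].copy();hs=cv2.cvtColor(side,cv2.COLOR_RGB2HSV)
m=cv2.inRange(hs,(0,120,40),(8,255,255))[100:200,320:430]; c2=max(cv2.findContours(m,0,1)[0],key=cv2.contourArea)[:,0]+[320,100]; print(c2[c2[:,0].argmin()],c2[c2[:,0].argmax()],c2[c2[:,1].argmin()],c2[c2[:,1].argmax()])
for z in(.08,.1,.13,.16):
    P=[onz("top",*p,z) for p in (c[c[:,0].argmin()],c[c[:,0].argmax()],c[c[:,1].argmin()],c[c[:,1].argmax()])]; print(z,P[0],[proj("side",p).round() for p in P])
```

```text
nearL [0.3858 0.0995 0.075 ]
nearR [ 0.4045 -0.0789  0.075 ]
farL [0.7777 0.138  0.075 ]
farR [ 0.7956 -0.0403  0.075 ]
doorNL [0.3901 0.097  0.08  ]
grip [0.474  0.0298 0.1175]
hub [ 0.5114 -0.092   0.09  ]
knob [ 0.5566 -0.1252  0.143 ]
((23.663362503051758, 20.133663177490234), (9.353349685668945, 27.363523483276367), 84.2894058227539) [ 10  15  28  12 257]
grip [0.4749 0.0305 0.1175]
knob tri (array([ 0.5553, -0.1255,  0.1421]), np.float64(0.0057678370400803215))
side 411.21194 182.1885521885522
side 405.7574 242.7946127946128
side 246.06059 195.65656565656565
side 410.30285000000003 210.8080808080808
((458.8865966796875, 230.43768310546875), (100.07022857666016, 103.03197479248047), 132.92926025390625) [408 223]
[334 143] [423 147] [361 129] [386 178]
0.08 [ 0.5612 -0.1499  0.08  ] [array([359., 161.]), array([391., 131.]), array([334., 142.]), array([420., 153.])]
0.1 [ 0.56   -0.1465  0.1   ] [array([360., 156.]), array([391., 127.]), array([335., 137.]), array([420., 148.])]
0.13 [ 0.5581 -0.1414  0.13  ] [array([360., 147.]), array([392., 119.]), array([335., 129.]), array([421., 139.])]
0.16 [ 0.5563 -0.1362  0.16  ] [array([361., 138.]), array([392., 111.]), array([336., 121.]), array([421., 131.])]
```

Run:
```python
from h import *
im=cv2.imread("pics/top0.png")[:,:,::-1].copy()
print("topB",blobs(im,(100,100,60),(128,255,255),6)); 
sd=cv2.imread("pics/side0.png")[:,:,::-1].copy(); print("sideB",blobs(sd,(100,100,60),(128,255,255),6))
x=cv2.resize(im[255:400,20:340],(800,362),interpolation=cv2.INTER_CUBIC); cv2.imwrite("pics/stand.png",x[:,:,::-1])
for p in [(.188,.596,.223),(.188,.596,.35),(0,0,.3),(0.1,.3,.7)]: print(proj("top",p),proj("side",p))
```

```text
topB [(array([272.7, 157.4]), np.int32(62)), (array([224.9, 244.5]), np.int32(168)), (array([275.1, 275. ]), np.int32(169)), (array([217.8, 321.1]), np.int32(30)), (array([211.1, 327.2]), np.int32(61)), (array([204.5, 337.7]), np.int32(27)), (array([193.4, 361.1]), np.int32(46)), (array([184.8, 381.3]), np.int32(34)), (array([175.2, 386.8]), np.int32(6)), (array([169.8, 392.8]), np.int32(59)), (array([179.7, 389.7]), np.int32(18)), (array([163.6, 397.4]), np.int32(10))]
sideB [(array([465.2,  69.6]), np.int32(76)), (array([444.,  75.]), np.int32(33)), (array([570.3,  91.1]), np.int32(52)), (array([506.3, 116.1]), np.int32(16)), (array([435.1, 136.6]), np.int32(35)), (array([547.5, 176.2]), np.int32(22)), (array([563. , 183.1]), np.int32(9)), (array([542.8, 186.8]), np.int32(16)), (array([242. , 230.8]), np.int32(23)), (array([228.2, 234.3]), np.int32(25)), (array([241.8, 254.4]), np.int32(88)), (array([376.6, 268.4]), np.int32(389)), (array([313.2, 305.5]), np.int32(498))]
[113.234  376.9535] [554.2172 413.876 ]
[ 90.1319 390.5348] [607.6698 308.2022]
[364.4762 469.4367] [631.2574 128.4871]
[183.8064 510.9869] [ 796.3911 -236.2492]
```

View pics/stand.png

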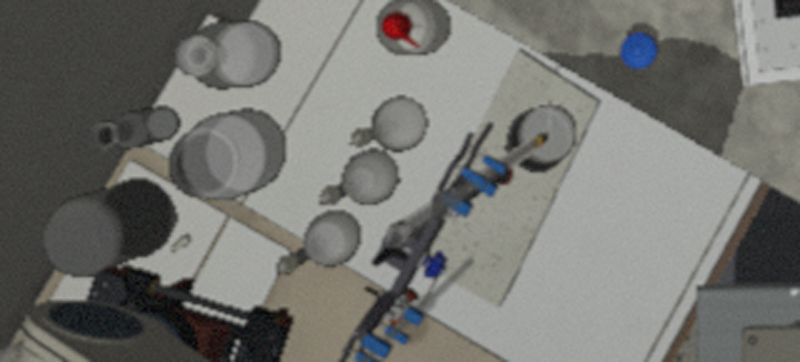

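The close-up shows a burette stand between the arm and the bench: clamps at top px (211,327) and (180,388), burette tip at (236,310). I'll find its height and position before moving.

Run:
```python
from h import *
for nm,a,b in [("tip",(236,310),(417,297)),("clampA",(218,321),(465,70)),("A'",(211,327),(465,70)),("A2",(211,327),(435,137)),("A2'",(204.5,338),(435,137)),("B",(185,381),(570,91)),("B'",(170,393),(570,91)),("B2",(180,389),(547,180)),("B3",(185,381),(547,180)),("mid",(193.4,361),(506,116)),("boss",(193,349),(490,128))]: print(nm,*tri(a,b))
```

```text
tip [0.3263 0.3259 0.0618] 0.003243793101729944
clampA [0.3278 0.3013 0.4441] 0.03404017500302682
A' [0.3221 0.3147 0.4473] 0.022782543760348096
A2 [0.3284 0.3326 0.3629] 0.01173942234240496
A2' [0.317  0.3457 0.3697] 0.03329893157782225
B [0.2142 0.3696 0.442 ] 0.026184670715632345
B' [0.2066 0.394  0.4505] 9.272812815079209e-05
B2 [0.1967 0.3989 0.3529] 0.01265692670469831
B3 [0.2033 0.3911 0.3476] 0.004578755006554589
mid [0.2578 0.3588 0.4078] 0.0036090033666296324
boss [0.2759 0.3639 0.3923] 0.010458920122320399
```

```bash
cat >> h.py <<'E'
from math import *
YAW=0.1
def Q(y=YAW):
    p=(pi/2+y)/2; return [0,cos(p),sin(p),0]
E
python3 - <<'E'
from h import *
from scipy.optimize import least_squares
rows=[]
for r in(.4,.5,.6,.7,.8):
  for z in(.1,.25,.4,.55):
    az=1.247; j=inverse_kinematics([r*cos(az),r*sin(az),z],Q(az))
    if j is not None: rows.append((r,z,j[1],j[2],j[4],j[0],j[3],j[5]))
R=np.array(rows); r,z,a,b=R[:,:4].T
f=lambda p:np.r_[p[0]+p[1]*np.sin(a)+p[2]*np.sin(a+b+p[5])-r,p[3]+p[1]*np.cos(a)+p[2]*np.cos(a+b+p[5])-p[4]*0-z]
s=least_squares(f,[0.05,.4,.4,.0,0.1,0]);print(s.x,abs(s.fun).max()); print(R[:3]); print(len(R), (a+b+R[:,4])[:5])
for P in [(236,310),(178,351),(200,340)]:
  for zz in(.3,.5,.7,.8): print(P,zz,onz("top",*P,zz))
for zz in(.5,.6,.7,.8,.9): print(zz,proj("side",(.327,.325,zz)),proj("top",(.327,.325,zz)),proj("top",(.2,.395,zz)))
print("washtop",tri((180,266),(318,350)))
E
```

```text
[0.0002 0.563  0.491  0.0028 0.1    0.1584] 2.543502470053749e-05
[[ 0.4     0.1     0.3191  2.1922  0.6302  1.2172 -0.     -0.0298]
 [ 0.4     0.25    0.0416  2.0681  1.0319  1.2172 -0.     -0.0298]
 [ 0.4     0.4    -0.1133  1.8623  1.3926  1.2172 -0.     -0.0298]]
20 [3.1416 3.1416 3.1416 3.1416 3.1416]
(236, 310) 0.3 [0.3519 0.2881 0.3   ]
(236, 310) 0.5 [0.3721 0.2562 0.5   ]
(236, 310) 0.7 [0.3922 0.2244 0.7   ]
(236, 310) 0.8 [0.4023 0.2084 0.8   ]
(178, 351) 0.3 [0.2612 0.4199 0.3   ]
(178, 351) 0.5 [0.2964 0.3663 0.5   ]
(178, 351) 0.7 [0.3315 0.3126 0.7   ]
(178, 351) 0.8 [0.349  0.2858 0.8   ]
(200, 340) 0.3 [0.2853 0.37   0.3   ]
(200, 340) 0.5 [0.3164 0.3246 0.5   ]
(200, 340) 0.7 [0.3476 0.2792 0.7   ]
(200, 340) 0.8 [0.3632 0.2565 0.8   ]
0.5 [458.0882  26.7603] [199.865  334.3504] [161.8778 403.5118]
0.6 [474.0844 -75.0855] [186.5331 343.1159] [144.0557 420.2258]
0.7 [ 494.5122 -205.1472] [169.8569 354.0802] [121.6893 441.2014]
0.8 [ 521.5094 -377.0355] [148.3977 368.1892] [ 92.7866 468.3069]
0.9 [ 558.8522 -614.7932] [119.7531 387.0225] [ 53.9922 504.6891]
washtop (array([0.4503, 0.4838, 0.0566]), np.float64(0.0016810238946614504))
```

Run:
```python
from h import *
def J(j1,a,b,j6=0.): 
    movej([j1,a,b,0,pi-a-b,j6]); print(get_time(),get_tcp_pos(),np.linalg.norm(get_ft_force()))
J(1.47,.25,1.5); J(1.47,-.3,1.2); J(.2,-.3,1.2)
k=np.array([.557,-.127]); command_gripper(.36)
move_pose([.45,.0,.30],Q()); print(get_time(),get_joint_pos())
for n in("top","side"):
    im=read_camera(n); cv2.imwrite(f"pics/{n}2.png",im[:,:,::-1])
    print([(onz(n,*p,.034),a) for p,a in blobs(im,*G)])
```

```text
0.9667 [0.0492 0.6002 0.3842] 0.2983514032338383
2.8583 [0.0146 0.2624 0.7804] 1.0984403981715227
4.3333 [0.2541 0.064  0.7813] 0.6788009893291631
7.2083 [-0.0262  0.0636  1.9159  0.      1.1603 -0.1264]
[(array([0.5999, 0.3221, 0.034 ]), np.int32(151)), (array([0.5294, 0.2822, 0.034 ]), np.int32(150)), (array([0.5134, 0.2177, 0.034 ]), np.int32(145))]
[(array([0.5081, 0.2253, 0.034 ]), np.int32(165)), (array([0.5242, 0.2884, 0.034 ]), np.int32(206)), (array([0.5948, 0.3286, 0.034 ]), np.int32(211))]
```

The arm is clear of the stand. Next I cage the knob and turn the latch.

```bash
cat >> h.py <<'E'
AX=np.array([.5105,-.0895])
def knob(t,r=.060): # t=0 locked..pi/2 unlocked
    a=YAW-pi/4-t; return AX+r*np.array([cos(a),sin(a)])
E
python3 - <<'E'
from h import *
k=knob(0); print(k)
move_pose([*k,.20],Q())
print(movel([*k,.113],v=.08,until_force=5),get_tcp_pos(),get_ft_force())
for n in("top","side"):
    im=read_camera(n); cv2.imwrite(f"pics/{n}3.png",im[:,:,::-1])
x=cv2.imread("pics/side3.png")[110:230,290:450]; y=cv2.imread("pics/top3.png")[180:300,330:490]
cv2.imwrite("pics/k3.png",np.hstack([cv2.resize(i,(400,300),interpolation=cv2.INTER_CUBIC) for i in(x,y)]))
E
```

```text
[ 0.557  -0.1275]
False [ 0.5574 -0.1276  0.1135] [-1.3206  0.893   0.1837]
```

View pics/k3.png

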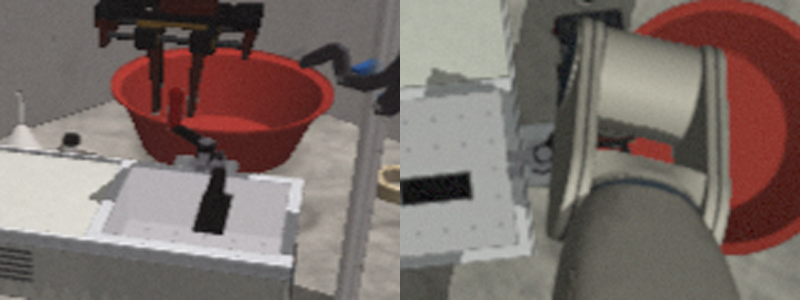

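In the side half of the crop the knob at (175,100) sits between the fingers at (155,105) and (197,105). Now I sweep the arc.

Run:
```python
from h import *
for d in range(10,101,10):
    p=knob(radians(d)); movel([*p,.117],v=.06); f=get_ft_force(); print(d,f)
wait(.3); print(get_ft_force())
movel([*knob(radians(90)),.117]); p=get_tcp_pos(); print(get_ft_force())
movel([*p[:2],.24],v=.2); move_pose([.474+.02,.15,.28],Q())
im=read_camera("side"); x=im[110:230,290:450]; im2=read_camera("top");y=im2[180:300,330:490]
cv2.imwrite("pics/k4.png",np.hstack([cv2.resize(i,(400,300),interpolation=cv2.INTER_CUBIC) for i in(x,y)])[:,:,::-1]); print(get_time())
```

```text
10 [ 0.0874 -0.0783  0.444 ]
20 [ 1.4458 -0.6922  0.1179]
30 [ 4.4836 -0.4911  1.9953]
40 [ 3.0798 -1.3562  1.8544]
50 [-0.4313 -0.7328 -0.6748]
60 [-0.0043  0.5559  0.2839]
70 [ 0.0059  0.6871 -0.7212]
80 [ 0.2461  0.1192 -0.0571]
90 [-0.4464  1.1852  1.1195]
100 [0.287  0.1011 0.5961]
[-0.7762 -0.0427 -1.0739]
[ 0.1736 -0.0621  0.2049]
15.2417
```

View pics/k4.png

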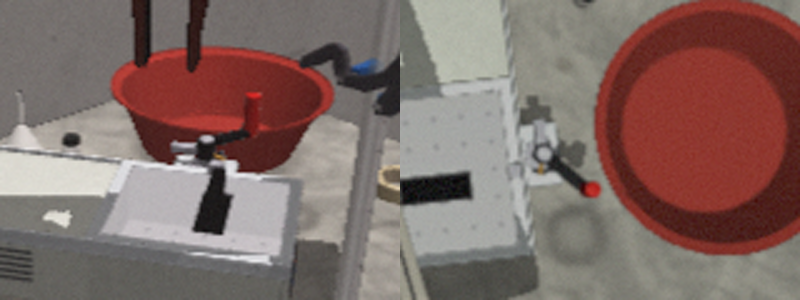

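The handle has turned over: in the top half of the crop the knob is at (593,188), between −x and −y. Now the door.

Run:
```python
from h import *
print("knob unl",onz("top",407.2,255.2,.146),knob(pi/2))
g=np.array([.4747,.0303]); u=np.array([cos(YAW),sin(YAW)])
command_gripper(.36)
move_pose([*g,.17],Q()); print(movel([*g,.093],v=.1,until_force=5),get_tcp_pos())
e=g+u*.21
print(movel([*e,.093],v=.08,until_force=9),get_tcp_pos(),(get_tcp_pos()[:2]-g)@u, get_ft_force())
p=get_tcp_pos()[:2]-.006*u; movel([*p,.093],v=.05); movel([*p,.2],v=.2)
move_pose([.35,0,.35],Q()); print(get_time())
im=read_camera("side"); x=im[110:290,200:440]; im2=read_camera("top");y=im2[120:300,200:440]
cv2.imwrite("pics/k5.png",np.hstack([cv2.resize(i,(400,300),interpolation=cv2.INTER_CUBIC) for i in(x,y)])[:,:,::-1])
T=blobs(im2,*G);S=blobs(im,*G);print([(onz("top",*p,.034)) for p,a in T],[(onz("side",*p,.034)) for p,a in S])
```

```text
knob unl [ 0.473  -0.1342  0.146 ] [ 0.4725 -0.136 ]
False [0.4752 0.0305 0.0935]
True [0.6654 0.0494 0.0921] 0.19163627044259912 [ 0.0492  0.7579 -0.8065]
21.425
[array([0.6002, 0.3221, 0.034 ]), array([0.5294, 0.2819, 0.034 ]), array([0.5134, 0.218 , 0.034 ])] [array([0.5082, 0.225 , 0.034 ]), array([0.5241, 0.2887, 0.034 ]), array([0.5948, 0.3289, 0.034 ])]
```

View pics/k5.png

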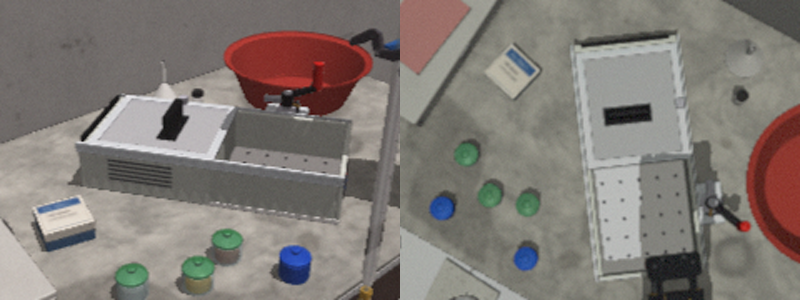

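The door is open, with the bar at top-crop px (627,115). The chamber is clear, and the three bottles are where they were. I'll check the bar travel and pick the first bottle.

```bash
cat >> h.py <<'E'
CAB=np.array([.5909,.0300]); U=np.array([cos(YAW),sin(YAW)]); V=np.array([-U[1],U[0]])
def loc(x,y): return CAB+x*U+y*V
def lids():
    im=read_camera("top"); L=[onz("top",*p,.035)[:2]+[-.0015,.0015] for p,a in blobs(im,*G,60)]
    return sorted([p for p in L if (p-CAB)@V>.1],key=lambda p:p[1])
def pick(p):
    command_gripper(.68); move_pose([*p,.13],Q())
    hit=movel([*p,.011],v=.12,until_force=6); command_gripper(.2); w=get_grip_width()
    print("pick",p,hit,get_tcp_pos(),"w mm",w*88,get_finger_force()); movel([*p,.17],v=.15); return w*88
def place(x,y):
    q=loc(x,y); movel([*q,.17],v=.25); hit=movel([*q,.0215],v=.12,until_force=4)
    print("place",hit,get_tcp_pos(),get_grip_width()*88); command_gripper(.6); movel([*q,.17],v=.2); print(get_time())
E
python3 - <<'E'
from h import *
b=onz("top",336.2,189,.1175)[:2]; print("bar",b,(b-[.4747,.0303])@U)
L=lids(); print(L)
if pick(L[0])>30: place(-.105,-.045)
L=lids();print(L)
im=read_camera("side"); x=im[110:290,200:440]; im2=read_camera("top");y=im2[120:300,200:440]
cv2.imwrite("pics/k6.png",np.hstack([cv2.resize(i,(400,300),interpolation=cv2.INTER_CUBIC) for i in(x,y)])[:,:,::-1])
E
```

```text
bar [0.653  0.0479] 0.1791347863322423
[array([0.5119, 0.2191]), array([0.5281, 0.2836]), array([0.5983, 0.3232])]
pick [0.5119 0.2191] False [0.5121 0.2192 0.0114] w mm 39.541374884608594 30.00104248523712
place False [ 0.4914 -0.0253  0.0221] 39.62152926459742
30.1833
[array([0.5278, 0.2833]), array([0.5986, 0.3234])]
```

View pics/k6.png

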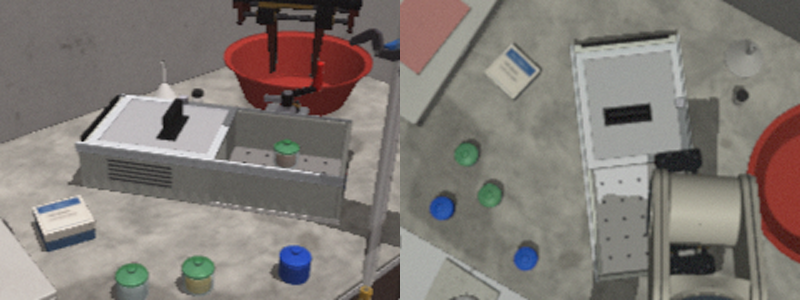

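The first bottle stands in the chamber at side-crop px (287,155). The bar travel measured about 0.179 m, so I'll push the door again against its stop, then place the next bottle, lowering further this time.

```bash
sed -i 's/\.0215\]/.0195]/' h.py
python3 - <<'E'
from h import *
g=np.array([.4747,.0303]); b=g+U*.179
command_gripper(.36); p=b
move_pose([*p,.18],Q()); print(movel([*p,.096],v=.12,until_force=5))
e=g+U*.215
print(movel([*e,.096],v=.05,until_force=14),(get_tcp_pos()[:2]-g)@U)
p=get_tcp_pos()[:2]-.007*U; movel([*p,.096],v=.05); movel([*p,.19],v=.25)
L=lids();print(L)
if pick(L[0])>30: place(-.105,0)
b=lids();print(b, get_time())
E
```

```text
False
True 0.1916687772697745
[array([0.5033, 0.2645]), array([0.5983, 0.3237])]
pick [0.5033 0.2645] False [0.5035 0.2647 0.0115] w mm 39.434899960004394 30.001050531864166
place True [0.4855 0.0197 0.0194] 39.78235532925329
41.9333
[array([0.5983, 0.3234])] 41.9833
```

The door stops at the same place, so it is fully open. The yellow bottle had been knocked about 30 mm aside; re-detection caught it and it is now placed. Next is the last one.

Run:
```python
from h import *
L=lids();print(L)
if pick(L[0])>30: place(-.105,.045)
move_pose([.36,-.05,.35],Q()); 
im=read_camera("side"); x=im[110:290,200:440]; im2=read_camera("top");y=im2[120:300,200:440]
for p,a in blobs(im2,*G): d=onz("top",*p,.043)[:2]-CAB; print(a,d@U,d@V)
print([(onz("side",*p,.043),a) for p,a in blobs(im,*G)])
cv2.imwrite("pics/k7.png",np.hstack([cv2.resize(i,(400,300),interpolation=cv2.INTER_CUBIC) for i in(x,y)])[:,:,::-1])
```

```text
[array([0.5986, 0.3234])]
pick [0.5986 0.3234] False [0.5989 0.3236 0.0116] w mm 39.31070099673718 30.00105321407318
place True [0.481  0.0643 0.0194] 39.39834385549324
50.2917
138 -0.10219878576966006 -0.04574913262024657
134 -0.10364530535934592 -0.00024820183948146154
134 -0.10369979714770856 0.04506692264959455
[(array([0.4858, 0.0054, 0.043 ]), np.int32(203))]
```

View pics/k7.png

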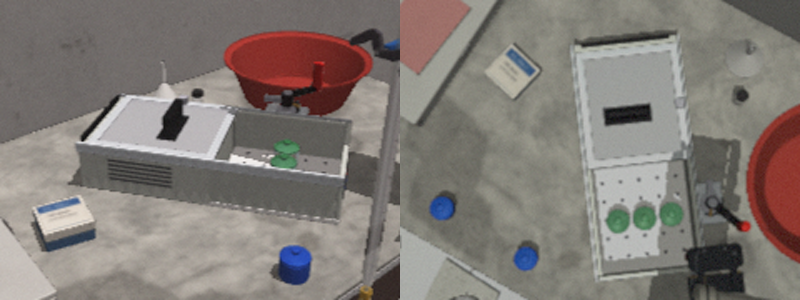

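All three bottles stand upright in the chamber, at top-crop px (618,221), (645,218) and (671,214). Now I shut the door and lock the latch.

Run:
```python
from h import *
g=np.array([.4747,.0303]); p=g+U*.184
command_gripper(.36); move_pose([*p,.2],Q()); print(movel([*p,.094],v=.15,until_force=5))
e=g-U*.025
print(movel([*e,.094],v=.08,until_force=14),(get_tcp_pos()[:2]-g)@U)
p=get_tcp_pos()[:2]+.007*U; movel([*p,.094],v=.05); movel([*p,.2],v=.25)
im2=read_camera("top")[235:275,320:365]; 
k=knob(pi/2); move_pose([*k,.21],Q()); print(movel([*k,.117],v=.08,until_force=5))
for d in range(80,-13,-10):
    movel([*knob(radians(d)),.117],v=.06); print(d,get_ft_force())
wait(.3); movel([*knob(0),.117]); print(get_ft_force()); movel([*knob(0),.24],v=.2)
move_pose([.36,.0,.38],Q()); print(get_time())
im=read_camera("side"); x=im[110:290,200:440]; im2=read_camera("top");y=im2[120:300,200:440]
cv2.imwrite("pics/k8.png",np.hstack([cv2.resize(i,(400,300),interpolation=cv2.INTER_CUBIC) for i in(x,y)])[:,:,::-1])
gm=im2[235:275,320:365]; m=(gm.max(2)<60).astype(np.uint8)
n,l,s,c=cv2.connectedComponentsWithStats(m); i=1+np.argmax(s[1:,4]); print(s[i],c[i]+[320,235])
print(blobs(im2,(0,150,60),(6,255,255),5,300))
```

```text
False
True -0.010661981902201136
False
80 [-1.1072 -0.6014  0.5701]
70 [-1.1132 -0.9524  0.8064]
60 [-4.9328 -1.9206  2.6311]
50 [ 0.7832 -0.3258 -0.6005]
40 [ 0.0241 -0.2337  0.5151]
30 [0.0163 0.2414 0.3866]
20 [-0.341 -0.773  0.219]
10 [-0.1382 -0.0341 -0.0111]
0 [-0.0184 -0.3696  0.3263]
-10 [ 0.4396 -0.6108  0.4902]
[-0.0977 -0.11   -0.5382]
64.7833
[ 10  14  28  13 262] [343.771  255.0115]
[(array([401.5, 222.8]), np.int32(34)), (array([179. , 263.6]), np.int32(28)), (array([176.3, 268. ]), np.int32(13))]
```

View pics/k8.png

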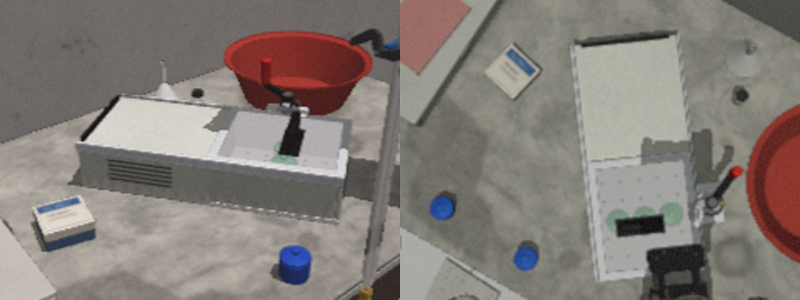

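The door is shut: the bar is at (343.8,255.0), against (343.7,255.1) at the start. The knob is back at (401.5,222.8), against (401.9,223.5), and the bottles show through the panel. Handing in.

Run:
```python
from h import *
print(job_done(),get_time())
```

```text
the job is handed in; nothing more can be done
the job is handed in; nothing more can be done
```

I handed the job in: all three bottles present stand upright in the chamber, the door is slid shut and the latch handle is back in its low notch, as checked in the last camera pictures; no verdict came back.

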